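# Put a paint tin away in the hasped craft chest

## Task

Flip the steel hasp off its staple and fold it right back onto the chest's lid, then raise the lid until it stands open by itself. Stand the blue paint tin upright on the cork pad in the empty bay and lower the lid until it is fully shut, leaving the hasp folded back. Do not disturb the red tin, the jar in the other bay or the pot of brushes.

Things in the scene. Friction and masses are not known exactly. Their poses are not given: they have to be found in the camera images.
- hasp (a joint): Hinge angle of the steel hasp on the lid, rad. 0: flat forward over the front rail with the staple through its slot; pi/2: standing up; 3.14: folded right back flat on the lid. Turns freely with little damping: past upright it falls back onto the lid by its own weight. It rides on the lid.
- hasp_nose (a point): Centre of the hasp's rolled nose: a steel bar 12 mm in diameter, 36 mm long across the hasp's end (along the chest's y); it can be pinched by its ends and turns between the fingers. Strap 36 mm wide, 4 mm thick, 120 g. At the start the nose juts 22 mm out of the chest's front face, 135 mm above the table, with free air below. The staple, 27 mm high, stands 34 mm behind it.
- hasp_hinge (a point): Hasp hinge axis (along y of this frame), 77 mm from the nose centre and 8 mm above the lid's top; from the lid_hinge point it lies 145 mm to the front, 85 mm to the right and, lid shut, 20 mm up. The frame belongs to the lid: with the lid shut, x points to the chest's back, y to its left, z up.
- lid (a joint): Lid angle, rad: 0 shut, 1.75 fully open (stop). The hinge is stiff, so the lid stays wherever it is left; moving it takes about 8 N at the handle upwards from shut, 1 to 4 N elsewhere.
- lid_hinge (a point): Middle of the lid's hinge axis, at the chest's back edge, 115 mm above the table; frame of the chest: x to the back, y to the left (the hinge axis), z up. The lid is 12 mm thick, 175 mm deep (x), 324 mm wide, about 0.45 kg; its top is 127 mm above the table when shut.
- chest: Wooden chest fixed to the table, 200 mm deep (x, pointing to its back) by 324 mm wide (y, to its left); origin at the centre of its underside. Walls 12 mm thick and 115 mm high, front rail 24 mm thick and 127 mm high. A divider 105 mm high at y = 0 makes two bays, each 146 mm wide and 164 mm deep, with the floor 10 mm above the table.
- handle (a point): Centre of the lid's red T handle: a bar 16 mm in diameter, 56 mm long along y, on one 22 mm wide central post; it can be pinched from above by its ends and turns between the fingers. From the lid_hinge point it lies 160 mm along the lid to the front, 45 mm above (square to the lid) and 85 mm to the left; 33 mm above the lid's top. The frame turns with the lid.
- blue_tin_center (a point): Centre of the blue paint tin (blue band and blue lid), half-way up: closed metal cylinder 64 mm in diameter, 88 mm high, about 0.4 kg. Standing on the table at the start, to the chest's left; it may stand nearer or farther than the red one.
- pad_top (a point): Centre of the top of the cork pad on the floor of the empty bay: 110 mm (x) by 120 mm (y), 3 mm thick, its top 13 mm above the table. Fixed; in the left or the right bay, 80 mm from the divider, a little nearer the front. x to the chest's back, y to its left.
- red_tin_center (a point): Centre of the red paint tin, same size as the blue one. To be left alone.
- jar_center (a point): Centre of an amber glass jar with a yellow cap, 60 mm in diameter, 85 mm high, which stands in the occupied bay. To be left alone.
- brush_pot_center (a point): Centre of the metal pot (76 mm in diameter, 100 mm high; 210 mm with its brushes) standing to the right of the chest. To be left alone.
- blue_tin: The blue tin itself; origin at the centre of its underside, z up.
Mind the look-alikes: they are no part of the job. What is shaped like the blue_tin but green or purple is not meant.

How it is judged:
By the outcome, as a careful person would: the job done as asked, in the order asked, and still so for the second after the job is handed in, with the robot touching nothing.
It also fails if it takes over 72 s, if anything falls off the work surface, if the arm or the gripper's body presses on something with over 40 N, if the wrist force passes 120 N, or if a joint passes its speed limit or range.

## Robot

A 6-joint arm with a two-finger parallel gripper is mounted at the origin on the work surface. World frame = base frame: x ahead of the robot, y to its left, z up, the work surface at z = 0. Lengths are in m, angles in degrees, forces in N, time in s.
With the tool pointing down it reaches from about 0.375 to 0.9 m from the base axis. Payload 3.1 kg.
Tool frame: the origin (TCP) lies between the finger pads; the fingertips stand 22 mm ahead of it and the grasp point (between the pads) lies 3 mm ahead of it (bot.tip_extent is the distance from the TCP to the fingertips, in m); y points along the fingers, z is the direction in which the jaws open and shut, and the axes are right-handed (so a half turn about y gives the same grasp; the last joint's range is limited). The gripper opens to 87 mm and grips with 3 to 60 N. Pads are 19 mm wide; open, the fingers measure 117 mm over their backs; the gripper's body (75 mm by 190 mm) begins 51 mm behind the grasp point.
Start: joints at [64.429, 30.224, 82.088, -0, 67.689, -10.227], TCP at [0.165, 0.603, 0.245] pointing down, gripper open.
Joint ranges: [-176.69, 176.69], [-43.24, 126.21], [12.49, 139.97], [-82, 262], [0, 151.66], [-163.58, 163.58]. Speed limits (degrees/s): [159.86, 159.86, 180, 180, 180, 180].

## Interface

Orientations are given as a 3x3 rotation matrix whose columns are the frame's x, y, z axes.
In Python, from rig import bot, eyes, models gives the robot as it stands. The module is installed in compiled form; this text tells all that it offers.
- The arm moves only by the tool arm_command, never from a script. Its arguments are lists of equal length, an entry for each row: "translation": the shift along the tool's x, y, z each as a share of 0.08 m, from -1 to 1, a list of three; "rotation": the turn, a rotation vector about the tool's x, y, z each as a share of 60 degrees, from -1 to 1, a list of three; "grip": the closure, from -1 (fully open) to 1 (shut), so that 0 is half open. In form: {"translation": [[x, y, z], ...], "rotation": [[rx, ry, rz], ...], "grip": [grip, ...]}. A call has 1 to 5 rows; each row is the pose to reach, as a shift and turn from the pose commanded when the call began, along the tool's axes at that moment; what a row does not reach only later rows make up. A row lasts 1/10 s, in which the tool goes at most 50 mm and 8.59 degrees, less where a joint would pass 70% of its speed; a pose out of reach is approached as far as the arm can. A call with a number of a shift or a turn outside -1 to 1 is refused whole. A call with a gripper value outside its range is refused whole. The fingers move at their own pace and stop on an object; the grip force is fixed at half the most. Time passes only in rows, so rows that repeat a pose let the fingers close. It gives the time, the measured TCP pose, the force and the opening at its end, in the units of the state.
- bot.read_state(): the state, without advancing time (a new reading comes with each control period).
- eyes.capture(name): name is "scene" or "top" or "wrist"; returns a dict with "image" (480x640x3 uint8, blue, green, red), "mtx" (3x3 intrinsics, pixels), "rvec" (rotation vector, rad) and "tvec" (3), from world to camera coordinates, as OpenCV has them; the wrist camera has in their place "hand_eye" (4x4, takes a point from camera to tool coordinates, whose origin is the TCP and whose axes are the tool frame's). Camera axes: x right, y down, z forward; pixel columns grow to the right and rows downward; lengths in m; the calibration is good to about 2 mm. A picture is of the moment at which its call begins: read the wrist's pose just before it. There is no depth.
- bot.hand_in(): hands the job in, once; it reports no verdict.
Trained networks look in the newest picture that a camera, given by its name, has taken for a name from the list of things; names that differ only in an ending like _2 or _b are one class to them, and where a whole thing is asked for, a point or a joint stands for the part that bears it (a point fixed in the world has none). Each returns a list of dicts, best first, with "conf" (0 to 1); they miss things now and then, are a little off and sometimes report something else, mostly with a low value. They report only what shows in the picture. A call takes as long as a camera call. They do not tell look-alikes from the thing itself.
- models.recognise(camera, thing): "extent" ([left, top, right, bottom] as shares, 0 to 1, of the picture: columns of its width, rows of its height, round what is visible of it).
- models.spot_point(camera, thing): "point" ([column, row] as shares, 0 to 1, of the picture: columns of its width, rows of its height: a listed point, or the origin of a listed thing).
The state is a dict: "time_s": time; "joint_positions": joint angles; "qvel": joint speeds; "tau": joint torques, N m; "position": TCP position; "tcp_rot": TCP orientation; "force": force on the tool from outside, world axes, zero at the start; "moment": the same for the moment, N m; "opening": opening from 0.0 (shut) to 1.0 (fully open).
Only numpy, scipy, OpenCV 4.12 (cv2) and the standard library are available. Lean on these libraries where they do the work, as an engineer would, in place of code of your own. Each camera call takes 0.05 s, during which the arm holds its last target. There are 200 camera calls.

## Working session

There is one attempt and no reset: what is moved stays moved. The work goes in short steps, Python scripts to look and compute and a tool call to move; the robot and the scene stay as the last step left them, time stands still between calls to the robot, and variables do not carry over. Pictures are saved under pics/ and viewed, about 8 in all and at most 12, crops included, and the job is handed in when it is done.

Besides the shell and the picture viewer there is one more tool, called after "Emit:" by a JSON object that holds its "op" and its "data". arm_command: Moves the arm, as the interface text tells. Shift numbers are shares of 0.08 m and turn numbers shares of 60 degrees, none past 1 either way. Its arguments: {"type":"object","properties":{"translation":{"type":"array"},"rotation":{"type":"array"},"grip":{"type":"array"}},"required":["translation","rotation","grip"]}

```bash
mkdir -p pics; cat > h.py <<'E'
import numpy as np, cv2
from rig import bot, eyes, models
np.set_printoptions(precision=4, suppress=True)
def ray(c,uv):
    p=cv2.undistortPoints(np.array([[uv]],float),c["mtx"],None)[0,0]
    R=cv2.Rodrigues(np.array(c["rvec"],float))[0]; t=np.array(c["tvec"],float).ravel()
    return -R.T@t, R.T@np.array([p[0],p[1],1.])
def at_z(c,uv,z):
    o,d=ray(c,uv); return o+d*(z-o[2])/d[2]
def tri(c1,u1,c2,u2):
    o1,d1=ray(c1,u1);o2,d2=ray(c2,u2)
    s=np.linalg.lstsq(np.c_[d1,-d2],o2-o1,rcond=None)[0]
    a=o1+s[0]*d1;b=o2+s[1]*d2
    return (a+b)/2,np.linalg.norm(a-b)
def proj(c,P):
    return cv2.projectPoints(np.array(P,float).reshape(-1,3),np.array(c["rvec"],float),np.array(c["tvec"],float),np.array(c["mtx"],float),None)[0].reshape(-1,2)
def st():
    s=bot.read_state(); print(s["time_s"],np.array(s["position"]),"f",np.array(s["force"]),"op",s["opening"]); print(np.array(s["tcp_rot"])); print(np.array(s["joint_positions"])); return s
E
python3 - <<'E'
from h import *
st()
S=eyes.capture("scene");T=eyes.capture("top")
cv2.imwrite("pics/scene0.png",S["image"]);cv2.imwrite("pics/top0.png",T["image"])
sz=np.array([640,480])
for n in ["hasp_nose","hasp_hinge","lid_hinge","handle","blue_tin_center","red_tin_center","pad_top","jar_center","brush_pot_center","chest"]:
    a=models.spot_point("scene",n);b=models.spot_point("top",n)
    print(n)
    for tag,l in(("s",a),("t",b)): print(" ",tag,[(np.round(np.array(x["point"])*sz),round(x["conf"],2)) for x in l[:4]])
    if a and b: print("  ",*tri(S,np.array(a[0]["point"])*sz,T,np.array(b[0]["point"])*sz))
E
```

```text
0.0 [0.165  0.6021 0.2436] f [-1.2217 -0.1775 -0.9238] op 1.0015548688113318
[[ 0.9644 -0.0009  0.2646]
 [-0.2646 -0.002   0.9644]
 [-0.0004 -1.     -0.0022]]
[ 64.4293  30.2794  82.1565  -0.0001  67.6901 -10.2288]
hasp_nose
  s [(array([317., 216.]), 0.88)]
  t [(array([338., 268.]), 0.86)]
   [ 0.4507 -0.0602  0.1225] 0.0036907402828838956
hasp_hinge
  s [(array([291., 226.]), 0.92)]
  t [(array([345., 228.]), 0.85)]
   [ 0.5334 -0.0727  0.1411] 0.00382233492237681
lid_hinge
  s [(array([264., 283.]), 0.8)]
  t [(array([315., 157.]), 0.7), (array([159., 259.]), 0.34)]
   [ 0.6865 -0.0051  0.1168] 0.013900606658425926
handle
  s [(array([334., 268.]), 0.73)]
  t [(array([260., 225.]), 0.93)]
   [0.5417 0.1025 0.155 ] 0.008339531587394016
blue_tin_center
  s [(array([486., 344.]), 0.81), (array([425., 397.]), 0.79), (array([451., 283.]), 0.76), (array([425., 334.]), 0.71)]
  t [(array([178., 336.]), 0.95), (array([114., 210.]), 0.9), (array([112., 254.]), 0.82), (array([162., 260.]), 0.78)]
   [ 0.2516  0.3935 -0.2396] 0.07946079052901313
red_tin_center
  s [(array([389., 369.]), 0.74)]
  t [(array([158., 206.]), 0.76)]
   [0.594  0.3429 0.0543] 0.007617102565501145
pad_top
  s [(array([335., 266.]), 0.62)]
  t []
jar_center
  s []
  t []
brush_pot_center
  s [(array([204., 191.]), 0.69)]
  t [(array([489., 204.]), 0.75)]
   [ 0.5952 -0.4052  0.0503] 0.003050902160293115
chest
  s [(array([297., 285.]), 0.74)]
  t [(array([307., 212.]), 0.81)]
   [0.586  0.0064 0.0024] 0.0054712190891711655
```

View pics/scene0.png

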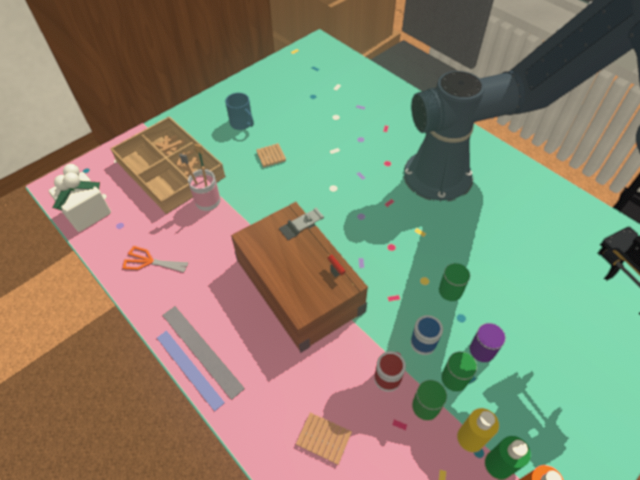

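View pics/top0.png

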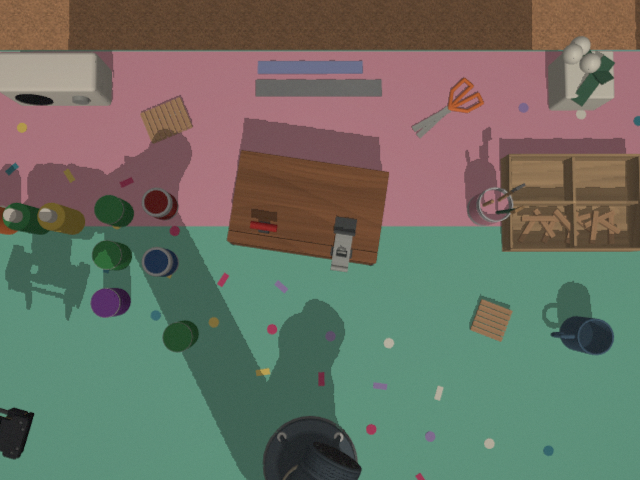

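The scene shows the chest at about (300,275), hasp at (305,222) and handle at (337,266). Tin-shaped things (scene px): blue (426,334), red (390,370), green (454,281), (459,370) and (430,399), purple (487,342). The blue band and lid at (426,334), top (161,262), fits. I'll fit the chest pose and crop the blue one.

```bash
cat >> h.py <<'E'
def chestT(p):
    x,y,a=p; c,s=np.cos(a),np.sin(a)
    return np.array([[c,-s,0,x],[s,c,0,y],[0,0,1,0],[0,0,0,1.]])
def w(p,P): return (chestT(p)@np.r_[P,1.])[:3]
E
python3 - <<'E'
from h import *
from scipy.optimize import least_squares
S=eyes.capture("scene");T=eyes.capture("top")
g=cv2.cvtColor(T["image"],cv2.COLOR_BGR2GRAY)
sz=np.array([640,480])
# chest-frame points: lid hinge at x=+.1? 
K={"hasp_nose":[-.122,-.085,.135],"hasp_hinge":[-.045,-.085,.135],"handle":[-.06,.085,.16]}
obs=[]
for n,P in K.items():
    for c,nm in((S,"scene"),(T,"top")):
        obs.append((c,P,np.array(models.spot_point(nm,n)[0]["point"])*sz,n+nm))
for P,u in (([.1,.162,.127],(241,152)),([.1,-.162,.127],(388,172)),([-.1,-.162,.127],(376,264)),([-.1,.162,.127],(229,241))): obs.append((T,P,np.array(u),"corner"))
f=lambda p:np.concatenate([(proj(c,w(p,P))[0]-u) for c,P,u,_ in obs])
r=least_squares(f,[.586,0,-.1],loss="soft_l1",x_scale=[.1,.1,.1]);print(r.x,np.degrees(r.x[2]))
for o,e in zip(obs,r.fun.reshape(-1,2)):print(o[3],e)
for n in ["hasp_nose","hasp_hinge","handle"]:print(n,w(r.x,K[n]))
np.save("chest.npy",r.x)
for n,a,b in(("blue",(425,334),(162,260)),("red",(389,369),(158,206))):print(n,*tri(S,a,T,b))
print("px/m",proj(T,[[.5,0,.13],[.5,.1,.13]]))
a=cv2.resize(S["image"][300:380,370:510],None,fx=4,fy=4,interpolation=2)
b=cv2.resize(T["image"][140:280,200:420],None,fx=3,fy=3,interpolation=2)
v=np.zeros((a.shape[0]+b.shape[0],max(a.shape[1],b.shape[1]),3),np.uint8);v[:a.shape[0],:a.shape[1]]=a;v[a.shape[0]:,:b.shape[1]]=b
cv2.imwrite("pics/crop1.png",cv2.resize(v,None,fx=.8,fy=.8))
E
```

```text
[ 0.5832  0.0044 -0.1487] -8.520996787190427
hasp_nosescene [-0.479  -1.5896]
hasp_nosetop [-0.6737 -0.9229]
hasp_hingescene [1.0314 0.9399]
hasp_hingetop [-1.812   2.0272]
handlescene [ 2.3857 -3.8358]
handletop [3.0935 2.5727]
corner [ 0.2212 -2.6964]
corner [ 1.6845 -0.66  ]
corner [ 0.4818 -0.9441]
corner [-2.1859 -0.4054]
hasp_nose [ 0.45   -0.0616  0.135 ]
hasp_hinge [ 0.5261 -0.073   0.135 ]
handle [0.5365 0.0974 0.16  ]
blue [0.4687 0.3375 0.0495] 0.002797769722246804
red [0.5945 0.3431 0.0549] 0.007269129468461891
px/m [[310.5415 244.4114]
 [263.7544 244.3925]]
```

View pics/crop1.png

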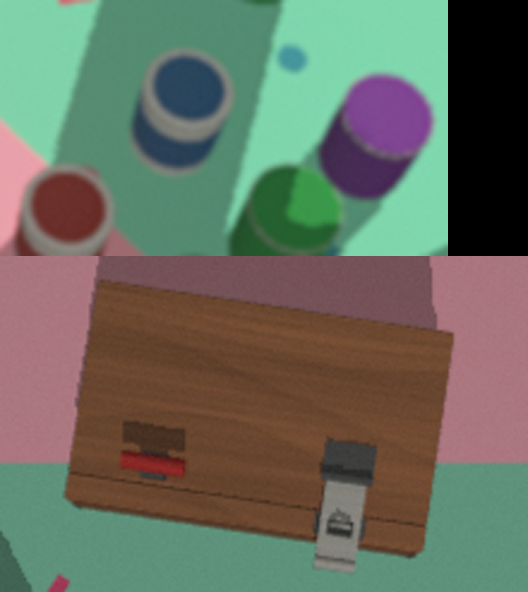

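The crop confirms blue at (426,334): blue band and lid, with green and purple neighbours, so the blue tin is at about (0.469, 0.338). I'll align the tool with the chest frame (yaw −8.5°) and go above the hasp nose.

Emit:
{"op": "arm_command", "data": {"translation": [[0, 0, 0], [0, 0, 0]], "rotation": [[0, -0.114, 0], [0, -0.114, 0]], "grip": [-1, -1]}}

```text
time_s: 1.7
position: [0.1653, 0.6027, 0.2445]
tcp_rot: [[0.989, -0.0, 0.148], [-0.148, -0.0, 0.989], [-0.0, -1.0, -0.0]]
force: [-0.1, 0.8, 0.2]
opening: 1.002
```

Emit:
{"op": "arm_command", "data": {"translation": [[0.3, 0, -0.48], [0.594, 0, -0.96]], "rotation": [[0, 0, 0], [0, 0, 0]], "grip": [-1, -1]}}

```text
time_s: 1.9
position: [0.2011, 0.5195, 0.2443]
tcp_rot: [[0.989, 0.001, 0.148], [-0.148, 0.0, 0.989], [0.001, -1.0, 0.001]]
force: [0.5, -0.1, 0.1]
opening: 1.003
```

Emit:
{"op": "arm_command", "data": {"translation": [[0.3, 0, -0.48], [0.594, 0, -0.96]], "rotation": [[0, 0, 0], [0, 0, 0]], "grip": [-1, -1]}}

```text
time_s: 2.1
position: [0.237, 0.4354, 0.2447]
tcp_rot: [[0.989, 0.001, 0.15], [-0.15, 0.0, 0.989], [0.001, -1.0, 0.0]]
force: [0.6, -0.2, 0.1]
opening: 0.999
```

Emit:
{"op": "arm_command", "data": {"translation": [[0.3, 0, -0.48], [0.594, 0, -0.96]], "rotation": [[0, 0, 0], [0, 0, 0]], "grip": [-1, -1]}}

```text
time_s: 2.3
position: [0.2728, 0.3523, 0.2448]
tcp_rot: [[0.989, 0.001, 0.15], [-0.15, 0.001, 0.989], [0.001, -1.0, 0.001]]
force: [1.2, 0.3, 0.3]
opening: 0.999
```

Emit:
{"op": "arm_command", "data": {"translation": [[0.3, 0, -0.48], [0.594, 0, -0.96]], "rotation": [[0, 0, 0], [0, 0, 0]], "grip": [-1, -1]}}

```text
time_s: 2.5
position: [0.3086, 0.2693, 0.2449]
tcp_rot: [[0.989, 0.001, 0.15], [-0.15, 0.001, 0.989], [0.001, -1.0, 0.001]]
force: [0.3, 0.6, 0.1]
opening: 1.003
```

Emit:
{"op": "arm_command", "data": {"translation": [[0.3, 0, -0.48], [0.594, 0, -0.96]], "rotation": [[0, 0, 0], [0, 0, 0]], "grip": [-1, -1]}}

```text
time_s: 2.7
position: [0.3443, 0.1862, 0.2449]
tcp_rot: [[0.989, 0.001, 0.15], [-0.15, 0.0, 0.989], [0.001, -1.0, 0.001]]
force: [1.4, 0.5, -0.7]
opening: 1.0
```

Emit:
{"op": "arm_command", "data": {"translation": [[0.3, 0, -0.48], [0.594, 0, -0.96]], "rotation": [[0, 0, 0], [0, 0, 0]], "grip": [-1, -1]}}

```text
time_s: 2.9
position: [0.38, 0.103, 0.245]
tcp_rot: [[0.989, 0.001, 0.151], [-0.151, 0.0, 0.989], [0.001, -1.0, 0.0]]
force: [0.8, 0.4, -1.0]
opening: 1.0
```

Emit:
{"op": "arm_command", "data": {"translation": [[0.3, 0, -0.48], [0.594, 0, -0.96]], "rotation": [[0, 0, 0], [0, 0, 0]], "grip": [-1, -1]}}

```text
time_s: 3.1
position: [0.4155, 0.0199, 0.2449]
tcp_rot: [[0.989, 0.001, 0.151], [-0.151, -0.0, 0.989], [0.001, -1.0, 0.0]]
force: [0.8, 0.5, -0.7]
opening: 0.997
```

Emit:
{"op": "arm_command", "data": {"translation": [[0.3, 0, -0.48], [0.594, 0, -0.96], [0.594, 0, -0.96], [0.594, 0, -0.96]], "rotation": [[0, 0, 0], [0, 0, 0], [0, 0, 0], [0, 0, 0]], "grip": [-1, -1, -1, -1]}}

```text
time_s: 3.5
position: [0.4505, -0.0619, 0.2444]
tcp_rot: [[0.988, -0.0, 0.152], [-0.152, 0.001, 0.988], [-0.001, -1.0, 0.001]]
force: [-0.4, 0.3, 0.0]
opening: 1.001
```

```bash
cat >> h.py <<'E'
def wristcam():
    s=bot.read_state(); C=eyes.capture("wrist")
    M=np.eye(4);M[:3,:3]=np.array(s["tcp_rot"]);M[:3,3]=s["position"]
    W=np.linalg.inv(M@np.array(C["hand_eye"]))
    C["rvec"]=cv2.Rodrigues(W[:3,:3])[0];C["tvec"]=W[:3,3];return s,C
def toc(p,P):  # world -> chest frame
    return (np.linalg.inv(chestT(p))@np.r_[P,1.])[:3]
E
python3 - <<'E'
from h import *
p=np.load("chest.npy");s,C=wristcam();cv2.imwrite("pics/w1.png",C["image"]);sz=np.array([640,480])
print(s["time_s"],"tcp chest",toc(p,np.array(s["position"])))
for n,z,P in(("hasp_nose",.135,[-.122,-.085,.135]),("hasp_hinge",.135,[-.045,-.085,.135])):
    l=models.spot_point("wrist",n);print(n,"pred px",proj(C,w(p,P)))
    for x in l[:2]: u=np.array(x["point"])*sz;print(u,x["conf"],toc(p,at_z(C,u,z)))
E
```

```text
3.5 tcp chest [-0.1214 -0.0853  0.2444]
hasp_nose pred px [[315.1701 249.0091]]
[318.016 247.776] 0.96 [-0.1229 -0.083   0.135 ]
hasp_hinge pred px [[315.7496 348.0102]]
[319.424 346.992] 0.59 [-0.0458 -0.0822  0.135 ]
```

View pics/w1.png

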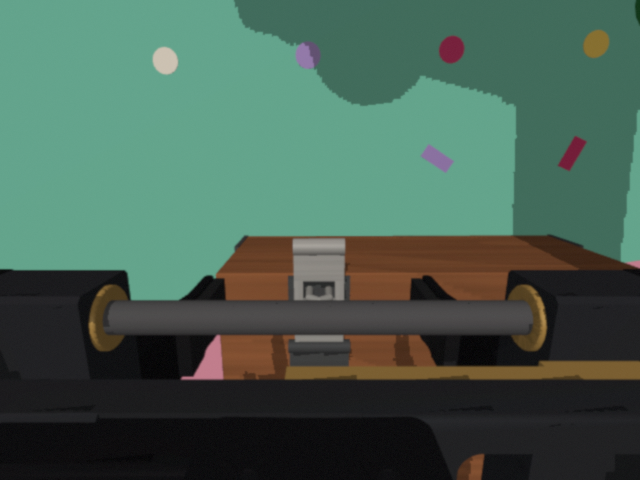

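The wrist view shows the nose at (319,247), within 2 mm of the fit. I'll descend astride it and pinch.

Emit:
{"op": "arm_command", "data": {"translation": [[-0.015, 0.5, 0.03], [-0.015, 1, 0.03], [-0.015, 1, 0.03]], "rotation": [[0, 0, 0], [0, 0, 0], [0, 0, 0]], "grip": [-1, -1, -1]}}

```text
time_s: 3.95
position: [0.4458, -0.0559, 0.1612]
tcp_rot: [[0.989, -0.01, 0.146], [-0.146, 0.004, 0.989], [-0.011, -1.0, 0.003]]
force: [-0.3, 1.0, -0.6]
opening: 0.997
```

Emit:
{"op": "arm_command", "data": {"translation": [[0, 0.15, 0], [0, 0.3, 0], [0, 0.3, 0], [0, 0.3, 0], [0, 0.3, 0]], "rotation": [[0, 0, 0], [0, 0, 0], [0, 0, 0], [0, 0, 0], [0, 0, 0]], "grip": [-1, -1, 0, 1, 1]}}

```text
time_s: 4.45
position: [0.4503, -0.0585, 0.1419]
tcp_rot: [[0.989, 0.002, 0.147], [-0.147, -0.001, 0.989], [0.002, -1.0, -0.001]]
force: [0.8, -0.2, -0.5]
opening: 0.809
```

Emit:
{"op": "arm_command", "data": {"translation": [[0, 0, 0], [0, 0, 0], [0, 0, 0]], "rotation": [[0, 0, 0], [0, 0, 0], [0, 0, 0]], "grip": [1, 1, 1]}}

```text
time_s: 4.75
position: [0.4497, -0.0587, 0.1408]
tcp_rot: [[0.989, 0.0, 0.148], [-0.148, -0.0, 0.989], [0.0, -1.0, -0.0]]
force: [-0.4, 0.1, 0.8]
opening: 0.541
```

Emit:
{"op": "arm_command", "data": {"translation": [[0, 0, 0], [0, 0, 0], [0, 0, 0], [0, 0, 0]], "rotation": [[0, 0, 0], [0, 0, 0], [0, 0, 0], [0, 0, 0]], "grip": [1, 1, 1, 1]}}

```text
time_s: 5.15
position: [0.4493, -0.0606, 0.1406]
tcp_rot: [[0.989, -0.001, 0.146], [-0.146, -0.004, 0.989], [-0.001, -1.0, -0.004]]
force: [-3.7, -8.0, 0.3]
opening: 0.41
```

Pinched (35.7 mm). Now I'll swing the nose along its 77 mm arc to about 150°.

Emit:
{"op": "arm_command", "data": {"translation": [[0.015, -0.167, -0.02], [0.058, -0.329, -0.02], [0.129, -0.481, -0.02], [0.225, -0.619, -0.02], [0.344, -0.737, -0.02]], "rotation": [[0, 0, 0], [0, 0, 0], [0, 0, 0], [0, 0, 0], [0, 0, 0]], "grip": [1, 1, 1, 1, 1]}}

```text
time_s: 5.65
position: [0.4755, -0.0647, 0.1991]
tcp_rot: [[0.989, -0.003, 0.147], [-0.147, -0.001, 0.989], [-0.003, -1.0, -0.001]]
force: [0.9, -3.1, -7.9]
opening: 0.412
```

Emit:
{"op": "arm_command", "data": {"translation": [[0.14, -0.096, 0], [0.29, -0.167, 0], [0.45, -0.21, 0], [0.62, -0.225, 0], [0.79, -0.21, 0]], "rotation": [[0, 0, 0], [0, 0, 0], [0, 0, 0], [0, 0, 0], [0, 0, 0]], "grip": [1, 1, 1, 1, 1]}}

```text
time_s: 6.15
position: [0.5373, -0.074, 0.2163]
tcp_rot: [[0.989, -0.006, 0.147], [-0.147, -0.001, 0.989], [-0.005, -1.0, -0.001]]
force: [-4.7, -3.3, 1.2]
opening: 0.405
```

Emit:
{"op": "arm_command", "data": {"translation": [[0.16, 0.043, 0], [0.31, 0.114, 0], [0.45, 0.21, 0], [0.57, 0.33, 0], [0.666, 0.466, 0]], "rotation": [[0, 0, 0], [0, 0, 0], [0, 0, 0], [0, 0, 0], [0, 0, 0]], "grip": [1, 1, 1, 1, 1]}}

```text
time_s: 6.65
position: [0.5935, -0.0825, 0.1783]
tcp_rot: [[0.989, 0.002, 0.148], [-0.148, -0.002, 0.989], [0.002, -1.0, -0.001]]
force: [-1.2, -5.4, 3.5]
opening: 0.409
```

Emit:
{"op": "arm_command", "data": {"translation": [[0, 0, 0], [0, 0, 0], [0, 0, 0], [0, 0, 0]], "rotation": [[0, 0, 0], [0, 0, 0], [0, 0, 0], [0, 0, 0]], "grip": [-1, -1, -1, -1]}}

```text
time_s: 7.05
position: [0.5916, -0.0807, 0.179]
tcp_rot: [[0.989, -0.0, 0.148], [-0.148, 0.001, 0.989], [-0.0, -1.0, 0.001]]
force: [-0.2, 0.7, 0.7]
opening: 0.684
```

Emit:
{"op": "arm_command", "data": {"translation": [[0, -0.4, 0], [0, -0.8, 0]], "rotation": [[0, 0, 0], [0, 0, 0]], "grip": [-1, -1]}}

```text
time_s: 7.25
position: [0.5909, -0.0808, 0.2429]
tcp_rot: [[0.989, -0.003, 0.148], [-0.148, 0.002, 0.989], [-0.003, -1.0, 0.001]]
force: [0.6, -1.3, 0.7]
opening: 0.865
```

Emit:
{"op": "arm_command", "data": {"translation": [[-0.5, 0, 0.5], [-1, 0, 1], [-1, 0, 1]], "rotation": [[0, 0, 0], [0, 0, 0], [0, 0, 0]], "grip": [-1, -1, -1]}}

```text
time_s: 7.55
position: [0.52, 0.0133, 0.2432]
tcp_rot: [[0.989, -0.004, 0.146], [-0.145, 0.003, 0.989], [-0.004, -1.0, 0.002]]
force: [-0.7, 0.1, -0.4]
opening: 0.995
```

Emit:
{"op": "arm_command", "data": {"translation": [[0, 0, 0.5], [0, 0, 1], [0, 0, 1], [0, 0, 1]], "rotation": [[0, 0, 0], [0, 0, 0], [0, 0, 0], [0, 0, 0]], "grip": [-1, -1, -1, -1]}}

```text
time_s: 7.95
position: [0.5364, 0.0893, 0.2432]
tcp_rot: [[0.989, 0.001, 0.145], [-0.145, -0.0, 0.989], [0.001, -1.0, -0.0]]
force: [0.3, 0.1, -0.2]
opening: 0.994
```

```bash
python3 - <<'E'
from h import *
p=np.load("chest.npy");s,C=wristcam();sz=np.array([640,480])
print(s["time_s"],"tcp chest",toc(p,np.array(s["position"])))
print("pred px",proj(C,w(p,[-.06,.085,.16])))
for x in models.spot_point("wrist","handle")[:2]: u=np.array(x["point"])*sz;print(u,x["conf"],toc(p,at_z(C,u,.16)))
T=eyes.capture("top")
cv2.imwrite("pics/w2.png",np.hstack([cv2.resize(C["image"],(400,300)),cv2.resize(T["image"][130:280,210:410],(400,300),interpolation=2)]))
E
```

```text
7.95 tcp chest [-0.0589  0.077   0.2432]
pred px [[327.2551 258.4725]]
[331.072 255.312] 0.61 [-0.0621  0.0874  0.16  ]
```

View pics/w2.png

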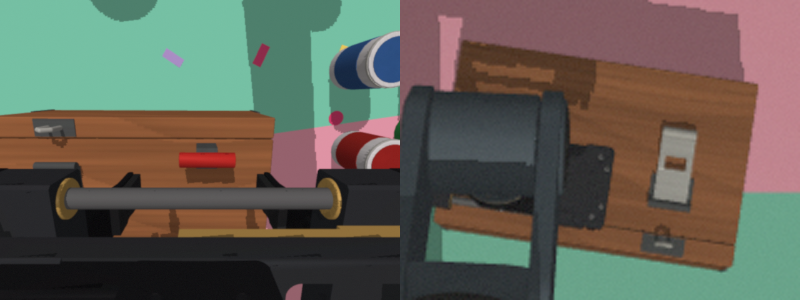

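Folded-back hasp is visible flat on the lid (right image, about (675,165)); handle at wrist px (332,255). Now I'll grip the handle.

Emit:
{"op": "arm_command", "data": {"translation": [[-0.025, 0.3, 0.11], [-0.025, 0.7, 0.11], [-0.025, 0.99, 0.11], [-0.025, 0.99, 0.11], [-0.025, 0.99, 0.11]], "rotation": [[0, 0, 0], [0, 0, 0], [0, 0, 0], [0, 0, 0], [0, 0, 0]], "grip": [-1, -1, 0, 1, 1]}}

```text
time_s: 8.6
position: [0.5359, 0.0966, 0.1639]
tcp_rot: [[0.989, -0.001, 0.149], [-0.149, -0.0, 0.989], [-0.0, -1.0, -0.0]]
force: [-0.9, -0.2, 1.1]
opening: 0.813
```

Emit:
{"op": "arm_command", "data": {"translation": [[0, 0, 0], [0, 0, 0], [0, 0, 0], [0, 0, 0]], "rotation": [[0, 0, 0], [0, 0, 0], [0, 0, 0], [0, 0, 0]], "grip": [1, 1, 1, 1]}}

```text
time_s: 9.0
position: [0.5369, 0.0978, 0.1653]
tcp_rot: [[0.989, 0.004, 0.148], [-0.148, 0.0, 0.989], [0.003, -1.0, 0.001]]
force: [0.0, 1.2, 5.0]
opening: 0.638
```

Emit:
{"op": "arm_command", "data": {"translation": [[0.056, -0.172, 0], [0.128, -0.339, 0], [0.214, -0.5, 0], [0.313, -0.65, 0]], "rotation": [[0, 0, 0], [0, 0, 0], [0, 0, 0], [0, 0, 0]], "grip": [1, 1, 1, 1]}}

```text
time_s: 9.4
position: [0.5588, 0.0945, 0.2142]
tcp_rot: [[0.989, -0.005, 0.148], [-0.148, 0.001, 0.989], [-0.005, -1.0, 0.0]]
force: [1.9, 2.0, -12.0]
opening: 0.639
```

Emit:
{"op": "arm_command", "data": {"translation": [[0.113, -0.143, 0], [0.236, -0.275, 0], [0.371, -0.395, 0], [0.516, -0.504, 0]], "rotation": [[0, 0, 0], [0, 0, 0], [0, 0, 0], [0, 0, 0]], "grip": [1, 1, 1, 1]}}

```text
time_s: 9.8
position: [0.596, 0.0889, 0.2535]
tcp_rot: [[0.989, -0.015, 0.147], [-0.147, 0.002, 0.989], [-0.015, -1.0, -0.0]]
force: [-4.8, 2.5, -5.4]
opening: 0.64
```

Emit:
{"op": "arm_command", "data": {"translation": [[0.154, -0.095, 0], [0.315, -0.178, 0], [0.484, -0.245, 0], [0.658, -0.298, 0]], "rotation": [[0, 0, 0], [0, 0, 0], [0, 0, 0], [0, 0, 0]], "grip": [1, 1, 1, 1]}}

```text
time_s: 10.2
position: [0.6484, 0.081, 0.2794]
tcp_rot: [[0.989, -0.013, 0.147], [-0.147, 0.001, 0.989], [-0.013, -1.0, -0.001]]
force: [-8.0, 1.9, 3.2]
opening: 0.643
```

Emit:
{"op": "arm_command", "data": {"translation": [[0.178, -0.038, 0], [0.358, -0.058, 0], [0.539, -0.064, 0], [0.719, -0.054, 0]], "rotation": [[0, 0, 0], [0, 0, 0], [0, 0, 0], [0, 0, 0]], "grip": [1, 1, 1, 1]}}

```text
time_s: 10.6
position: [0.7083, 0.072, 0.2858]
tcp_rot: [[0.989, -0.005, 0.147], [-0.147, 0.0, 0.989], [-0.005, -1.0, -0.0]]
force: [-5.1, 1.4, 5.1]
opening: 0.635
```

Emit:
{"op": "arm_command", "data": {"translation": [[0.18, 0.026, 0], [0.356, 0.068, 0], [0.529, 0.124, 0], [0.529, 0.124, 0]], "rotation": [[0, 0, 0], [0, 0, 0], [0, 0, 0], [0, 0, 0]], "grip": [1, 1, 1, 1]}}

```text
time_s: 11.0
position: [0.7543, 0.0651, 0.2757]
tcp_rot: [[0.989, 0.005, 0.148], [-0.148, -0.0, 0.989], [0.005, -1.0, 0.001]]
force: [4.3, 1.3, 2.7]
opening: 0.632
```

Emit:
{"op": "arm_command", "data": {"translation": [[0, 0, 0], [0, 0, 0], [0, 0, 0], [0, 0, 0]], "rotation": [[0, 0, 0], [0, 0, 0], [0, 0, 0], [0, 0, 0]], "grip": [-1, -1, -1, -1]}}

```text
time_s: 11.4
position: [0.7513, 0.0652, 0.2738]
tcp_rot: [[0.989, -0.002, 0.148], [-0.148, -0.0, 0.989], [-0.002, -1.0, -0.0]]
force: [0.3, -0.1, -0.3]
opening: 0.912
```

Lid is at about 95° and the hand is released. I'll lift away and head over the blue tin.

Emit:
{"op": "arm_command", "data": {"translation": [[0, -0.4, 0], [0, -1, 0], [0, -1, 0]], "rotation": [[0, 0, 0], [0, 0, 0], [0, 0, 0]], "grip": [-1, -1, -1]}}

```text
time_s: 11.7
position: [0.755, 0.0651, 0.3633]
tcp_rot: [[0.989, 0.015, 0.148], [-0.148, -0.001, 0.989], [0.015, -1.0, 0.001]]
force: [-0.4, -0.0, 0.9]
opening: 0.997
```

Emit:
{"op": "arm_command", "data": {"translation": [[-0.5, 0, 0.35], [-1, 0, 0.7]], "rotation": [[0, 0, 0], [0, 0, 0]], "grip": [-1, -1]}}

```text
time_s: 11.9
position: [0.6808, 0.1319, 0.3539]
tcp_rot: [[0.989, 0.0, 0.151], [-0.151, 0.0, 0.989], [0.0, -1.0, 0.0]]
force: [0.0, 0.8, 0.6]
opening: 1.003
```

Emit:
{"op": "arm_command", "data": {"translation": [[-0.5, 0, 0.35], [-1, 0, 0.7]], "rotation": [[0, 0, 0], [0, 0, 0]], "grip": [-1, -1]}}

```text
time_s: 12.1
position: [0.6086, 0.2005, 0.3543]
tcp_rot: [[0.989, -0.0, 0.148], [-0.148, 0.0, 0.989], [-0.0, -1.0, 0.0]]
force: [0.0, 0.5, 0.6]
opening: 1.0
```

Emit:
{"op": "arm_command", "data": {"translation": [[-0.5, 0, 0.35], [-1, 0, 0.7]], "rotation": [[0, 0, 0], [0, 0, 0]], "grip": [-1, -1]}}

```text
time_s: 12.3
position: [0.5377, 0.2679, 0.3545]
tcp_rot: [[0.989, 0.0, 0.148], [-0.148, 0.0, 0.989], [0.0, -1.0, 0.0]]
force: [1.3, 0.6, 0.1]
opening: 0.997
```

Emit:
{"op": "arm_command", "data": {"translation": [[-0.5, 0.5, 0.35], [-1, 1, 0.7], [-1, 1, 0.7], [-1, 1, 0.7], [-1, 1, 0.7]], "rotation": [[0, 0, 0], [0, 0, 0], [0, 0, 0], [0, 0, 0], [0, 0, 0]], "grip": [-1, -1, -1, -1, -1]}}

```text
time_s: 12.8
position: [0.469, 0.3342, 0.2748]
tcp_rot: [[0.989, 0.001, 0.147], [-0.147, -0.0, 0.989], [0.001, -1.0, -0.0]]
force: [0.1, -0.1, 0.4]
opening: 1.003
```

```bash
python3 - <<'E'
from h import *
p=np.load("chest.npy");s,C=wristcam();sz=np.array([640,480])
S=eyes.capture("scene");T=eyes.capture("top")
print(s["time_s"],s["position"],"tcp chest",toc(p,np.array(s["position"])))
for cam,c in(("wrist",C),("top",T)):
  for x in models.spot_point(cam,"blue_tin_center")[:6]: u=np.array(x["point"])*sz;print(cam,u,x["conf"],toc(p,at_z(c,u,.044)))
for cam,c in(("scene",S),("top",T)):
  for n,z in (("pad_top",.013),("jar_center",.0525)):
   for x in models.spot_point(cam,n)[:2]: u=np.array(x["point"])*sz;print(cam,n,u,x["conf"],toc(p,at_z(c,u,z)))
# blue lid by colour in wrist picture
hsv=cv2.cvtColor(C["image"],cv2.COLOR_BGR2HSV);m=cv2.inRange(hsv,(100,110,40),(120,255,255))
n,l,stt,cen=cv2.connectedComponentsWithStats(m)
for i in range(1,n):
  if stt[i,4]>400:print("blob",stt[i],cen[i],toc(p,at_z(C,cen[i],.088)))
cv2.imwrite("pics/w3.png",np.hstack([cv2.resize(C["image"],(400,300)),cv2.resize(T["image"][110:290,140:420],(400,257),interpolation=2)[:257]]) if 0 else np.vstack([np.hstack([cv2.resize(C["image"],(400,300)),cv2.resize(T["image"][80:290,140:420],(400,300))]),np.pad(cv2.resize(S["image"][160:420,200:540],(392,300)),((0,0),(0,408),(0,0)))]))
E
```

```text
12.8 [0.469  0.3342 0.2748] tcp chest [-0.1618  0.3093  0.2748]
top [109.376 305.376] 0.91 [-0.2809  0.4143  0.044 ]
top [180.928 334.08 ] 0.88 [-0.3206  0.2434  0.044 ]
top [114.624 211.2  ] 0.77 [-0.0673  0.4382  0.044 ]
top [272.576 110.208] 0.71 [0.2179 0.1162 0.044 ]
top [159.168 259.488] 0.6 [-0.1613  0.3194  0.044 ]
scene pad_top [291.328 255.12 ] 0.63 [-0.0313 -0.0843  0.013 ]
scene pad_top [423.616 343.296] 0.23 [-0.1604  0.3205  0.013 ]
scene jar_center [320.896 291.6  ] 0.94 [-0.0219  0.0764  0.0525]
top pad_top [343.488 222.384] 0.82 [-0.0116 -0.0849  0.013 ]
top jar_center [273.088 211.2  ] 0.81 [-0.0144  0.0789  0.0525]
blob [ 295  194   56   56 2476] [322.5513 221.2528] [-0.1679  0.3156  0.088 ]
```

View pics/w3.png

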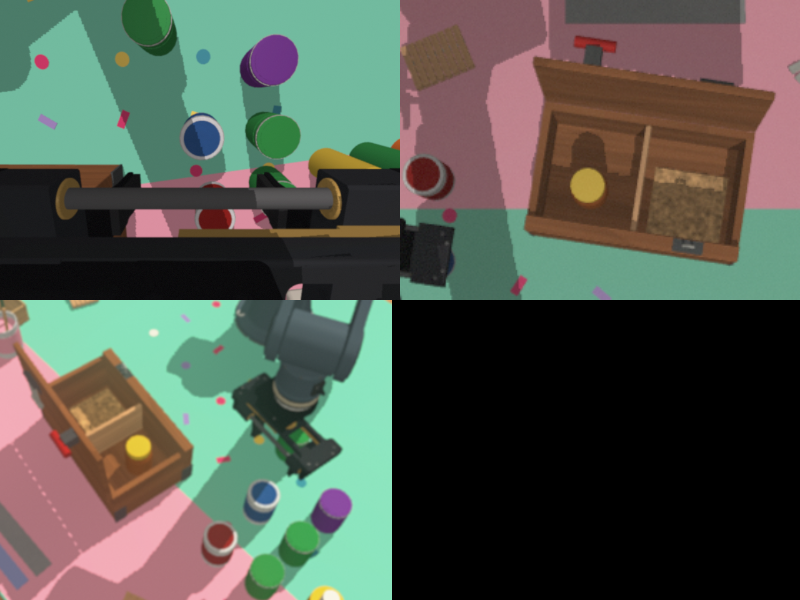

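Lid stands open; the jar (yellow cap) is in the left bay and the pad in the right bay (top view (343,222)). The blue tin is under the gripper, with a green tin beside it (about 15 mm finger clearance). Descend and grasp.

Emit:
{"op": "arm_command", "data": {"translation": [[-0.03, 0.5, 0.08], [-0.03, 1, 0.08], [-0.03, 1, 0.08]], "rotation": [[0, 0, 0], [0, 0, 0], [0, 0, 0]], "grip": [-1, -1, -1]}}

```text
time_s: 13.55
position: [0.4638, 0.339, 0.1897]
tcp_rot: [[0.989, -0.011, 0.148], [-0.148, -0.005, 0.989], [-0.01, -1.0, -0.007]]
force: [-0.9, -0.8, -0.4]
opening: 1.0
```

Emit:
{"op": "arm_command", "data": {"translation": [[0, 0.25, 0], [0, 0.5, 0], [0, 0.75, 0], [0, 0.75, 0], [0, 0.75, 0]], "rotation": [[0, 0, 0], [0, 0, 0], [0, 0, 0], [0, 0, 0], [0, 0, 0]], "grip": [-1, -1, -1, -1, -1]}}

```text
time_s: 14.05
position: [0.4682, 0.3411, 0.1358]
tcp_rot: [[0.989, 0.002, 0.148], [-0.148, 0.001, 0.989], [0.001, -1.0, 0.001]]
force: [0.6, -0.7, 0.0]
opening: 1.0
```

```bash
python3 - <<'E'
from h import *
p=np.load("chest.npy");s,C=wristcam();sz=np.array([640,480])
print(s["time_s"],s["position"],"tcp chest",toc(p,np.array(s["position"])))
hsv=cv2.cvtColor(C["image"],cv2.COLOR_BGR2HSV);m=cv2.inRange(hsv,(100,110,40),(120,255,255))
n,l,stt,cen=cv2.connectedComponentsWithStats(m)
for i in range(1,n):
  if stt[i,4]>400:print("blob",stt[i],cen[i],toc(p,at_z(C,cen[i],.088)))
cv2.imwrite("pics/w4.png",C["image"])
E
```

```text
14.05 [0.4682 0.3411 0.1358] tcp chest [-0.1636  0.3159  0.1358]
blob [275 198  83  29 590] [315.0542 206.3983] [-0.2027  0.3166  0.088 ]
blob [ 266  225   96   75 6107] [313.5423 265.1461] [-0.1712  0.3157  0.088 ]
```

View pics/w4.png

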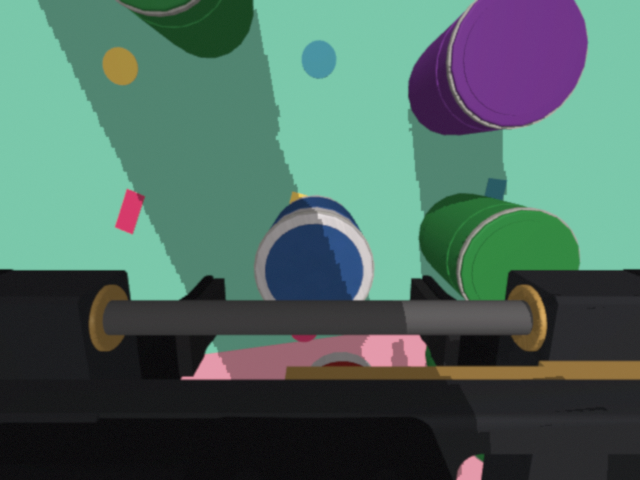

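Tin lid centre is at about (314,267), centred between the fingers and about 5–6 mm toward the robot. I'll correct and grasp.

Emit:
{"op": "arm_command", "data": {"translation": [[-0.065, 0.2, 0], [-0.065, 0.5, 0], [-0.065, 0.735, 0], [-0.065, 0.735, 0], [-0.065, 0.735, 0]], "rotation": [[0, 0, 0], [0, 0, 0], [0, 0, 0], [0, 0, 0], [0, 0, 0]], "grip": [-1, -1, -1, 1, 1]}}

```text
time_s: 14.6
position: [0.463, 0.342, 0.0769]
tcp_rot: [[0.989, 0.002, 0.148], [-0.148, 0.001, 0.989], [0.002, -1.0, 0.001]]
force: [1.2, -0.5, 1.8]
opening: 0.892
```

Emit:
{"op": "arm_command", "data": {"translation": [[0, 0, 0], [0, 0, 0], [0, 0, 0], [0, 0, 0]], "rotation": [[0, 0, 0], [0, 0, 0], [0, 0, 0], [0, 0, 0]], "grip": [1, 1, 1, 1]}}

```text
time_s: 15.0
position: [0.4628, 0.3414, 0.0771]
tcp_rot: [[0.989, 0.002, 0.147], [-0.147, 0.0, 0.989], [0.002, -1.0, 0.0]]
force: [0.2, -3.8, 6.6]
opening: 0.732
```

Emit:
{"op": "arm_command", "data": {"translation": [[0, -0.25, 0], [0, -0.6, 0], [0, -1, 0]], "rotation": [[0, 0, 0], [0, 0, 0], [0, 0, 0]], "grip": [1, 1, 1]}}

```text
time_s: 15.3
position: [0.4611, 0.3412, 0.1554]
tcp_rot: [[0.989, -0.003, 0.148], [-0.148, -0.001, 0.989], [-0.003, -1.0, -0.001]]
force: [-0.2, 1.2, -2.6]
opening: 0.727
```

Emit:
{"op": "arm_command", "data": {"translation": [[0, -0.4, 0], [0, -0.8, 0], [0, -1, 0]], "rotation": [[0, 0, 0], [0, 0, 0], [0, 0, 0]], "grip": [1, 1, 1]}}

```text
time_s: 15.6
position: [0.4629, 0.3422, 0.2385]
tcp_rot: [[0.989, 0.004, 0.148], [-0.148, 0.002, 0.989], [0.004, -1.0, 0.003]]
force: [0.8, -0.4, -3.0]
opening: 0.731
```

Emit:
{"op": "arm_command", "data": {"translation": [[0.1, 0, -0.25], [0.24, 0, -0.6], [0.39, 0, -0.99]], "rotation": [[0, 0, 0], [0, 0, 0], [0, 0, 0]], "grip": [1, 1, 1]}}

```text
time_s: 15.9
position: [0.4807, 0.2584, 0.2356]
tcp_rot: [[0.989, -0.0, 0.146], [-0.146, 0.001, 0.989], [-0.0, -1.0, 0.001]]
force: [-0.2, -0.7, -2.9]
opening: 0.729
```

Emit:
{"op": "arm_command", "data": {"translation": [[0.13, 0, -0.33], [0.26, 0, -0.66], [0.39, 0, -0.99]], "rotation": [[0, 0, 0], [0, 0, 0], [0, 0, 0]], "grip": [1, 1, 1]}}

```text
time_s: 16.2
position: [0.5, 0.1747, 0.2354]
tcp_rot: [[0.989, -0.001, 0.148], [-0.148, 0.0, 0.989], [-0.001, -1.0, 0.0]]
force: [-0.3, -0.0, -3.8]
opening: 0.734
```

Emit:
{"op": "arm_command", "data": {"translation": [[0.13, 0, -0.33], [0.26, 0, -0.66], [0.39, 0, -0.99]], "rotation": [[0, 0, 0], [0, 0, 0], [0, 0, 0]], "grip": [1, 1, 1]}}

```text
time_s: 16.5
position: [0.5192, 0.0918, 0.2354]
tcp_rot: [[0.989, -0.001, 0.148], [-0.148, 0.001, 0.989], [-0.001, -1.0, 0.0]]
force: [0.2, -0.8, -2.9]
opening: 0.728
```

Emit:
{"op": "arm_command", "data": {"translation": [[0.13, 0, -0.33], [0.26, 0, -0.66], [0.39, 0, -0.99]], "rotation": [[0, 0, 0], [0, 0, 0], [0, 0, 0]], "grip": [1, 1, 1]}}

```text
time_s: 16.8
position: [0.5384, 0.0089, 0.2354]
tcp_rot: [[0.989, -0.001, 0.148], [-0.148, 0.001, 0.989], [-0.001, -1.0, 0.001]]
force: [-0.6, 0.4, -3.1]
opening: 0.726
```

Emit:
{"op": "arm_command", "data": {"translation": [[0.13, 0, -0.33], [0.26, 0, -0.66], [0.39, 0, -0.99], [0.39, 0, -0.99], [0.39, 0, -0.99]], "rotation": [[0, 0, 0], [0, 0, 0], [0, 0, 0], [0, 0, 0], [0, 0, 0]], "grip": [1, 1, 1, 1, 1]}}

```text
time_s: 17.3
position: [0.5573, -0.0733, 0.2352]
tcp_rot: [[0.989, -0.001, 0.15], [-0.15, 0.001, 0.989], [-0.001, -1.0, 0.001]]
force: [-0.4, -0.0, -4.2]
opening: 0.728
```

```bash
python3 - <<'E'
from h import *
p=np.load("chest.npy");s,C=wristcam();sz=np.array([640,480])
print(s["time_s"],s["opening"],"tcp chest",toc(p,np.array(s["position"])))
S=eyes.capture("scene")
cv2.imwrite("pics/w5.png",np.hstack([cv2.resize(C["image"],(400,300)),cv2.resize(S["image"][160:360,180:447],(400,300),interpolation=2)]))
E
```

```text
17.3 0.7284763082827134 tcp chest [-0.0141 -0.0807  0.2352]
```

View pics/w5.png

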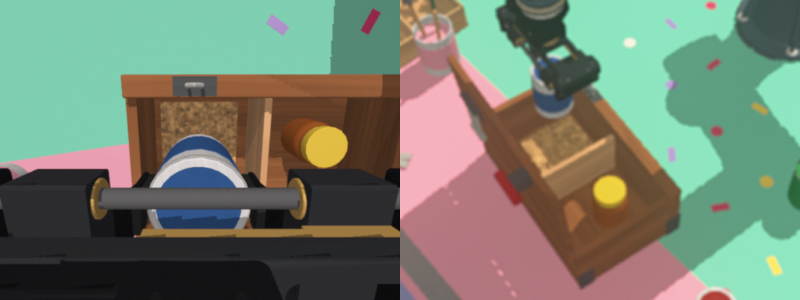

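Tin is held above the right bay and is centred on the pad in y (wrist view: tin 148–250, pad 161–238). Lowering.

Emit:
{"op": "arm_command", "data": {"translation": [[0, 0.33, 0], [0, 0.66, 0], [0, 1, 0]], "rotation": [[0, 0, 0], [0, 0, 0], [0, 0, 0]], "grip": [1, 1, 1]}}

```text
time_s: 17.7
position: [0.5578, -0.0718, 0.1552]
tcp_rot: [[0.989, 0.001, 0.146], [-0.146, 0.0, 0.989], [0.001, -1.0, 0.0]]
force: [-0.0, 0.2, -3.3]
opening: 0.73
```

Emit:
{"op": "arm_command", "data": {"translation": [[0, 0.25, 0], [0, 0.5, 0], [0, 0.7, 0], [0, 0.79, 0], [0, 0.79, 0]], "rotation": [[0, 0, 0], [0, 0, 0], [0, 0, 0], [0, 0, 0], [0, 0, 0]], "grip": [1, 1, 1, 1, 1]}}

```text
time_s: 18.2
position: [0.5571, -0.072, 0.0916]
tcp_rot: [[0.989, -0.002, 0.147], [-0.147, 0.001, 0.989], [-0.002, -1.0, 0.001]]
force: [0.1, -0.2, -2.8]
opening: 0.729
```

Emit:
{"op": "arm_command", "data": {"translation": [[0, 0.02, 0], [0, 0.03, 0], [0, 0.03, 0]], "rotation": [[0, 0, 0], [0, 0, 0], [0, 0, 0]], "grip": [1, 1, 1]}}

```text
time_s: 18.5
position: [0.5583, -0.0732, 0.0907]
tcp_rot: [[0.989, 0.001, 0.148], [-0.148, -0.0, 0.989], [0.001, -1.0, -0.0]]
force: [0.6, -0.2, -4.1]
opening: 0.731
```

Emit:
{"op": "arm_command", "data": {"translation": [[0, 0.015, 0], [0, 0.025, 0], [0, 0.025, 0]], "rotation": [[0, 0, 0], [0, 0, 0], [0, 0, 0]], "grip": [1, 1, 1]}}

```text
time_s: 18.8
position: [0.5583, -0.0733, 0.0901]
tcp_rot: [[0.989, 0.002, 0.148], [-0.148, -0.001, 0.989], [0.002, -1.0, -0.0]]
force: [-2.2, 0.5, 8.0]
opening: 0.73
```

Tin is seated (8 N). Release, rise, and go back over the handle.

Emit:
{"op": "arm_command", "data": {"translation": [[0, 0, 0], [0, 0, 0], [0, 0, 0], [0, 0, 0]], "rotation": [[0, 0, 0], [0, 0, 0], [0, 0, 0], [0, 0, 0]], "grip": [-1, -1, -1, -1]}}

```text
time_s: 19.2
position: [0.558, -0.0733, 0.088]
tcp_rot: [[0.989, 0.0, 0.148], [-0.148, -0.0, 0.989], [0.0, -1.0, -0.0]]
force: [-0.2, -0.3, -0.1]
opening: 0.967
```

Emit:
{"op": "arm_command", "data": {"translation": [[0, -0.25, 0], [0, -0.6, 0], [0, -1, 0]], "rotation": [[0, 0, 0], [0, 0, 0], [0, 0, 0]], "grip": [-1, -1, -1]}}

```text
time_s: 19.5
position: [0.5571, -0.073, 0.1678]
tcp_rot: [[0.989, -0.003, 0.148], [-0.148, 0.001, 0.989], [-0.003, -1.0, 0.001]]
force: [-0.1, 0.1, 0.2]
opening: 0.999
```

Emit:
{"op": "arm_command", "data": {"translation": [[0, -0.5, 0], [0, -1, 0]], "rotation": [[0, 0, 0], [0, 0, 0]], "grip": [-1, -1]}}

```text
time_s: 19.7
position: [0.5574, -0.073, 0.2489]
tcp_rot: [[0.989, -0.001, 0.148], [-0.148, 0.0, 0.989], [-0.001, -1.0, 0.0]]
force: [0.2, 0.3, -0.5]
opening: 1.002
```

Emit:
{"op": "arm_command", "data": {"translation": [[0, -0.5, 0], [0, -1, 0], [0, -1, 0], [0, -1, 0]], "rotation": [[0, 0, 0], [0, 0, 0], [0, 0, 0], [0, 0, 0]], "grip": [-1, -1, -1, -1]}}

```text
time_s: 20.1
position: [0.558, -0.0732, 0.3287]
tcp_rot: [[0.989, 0.002, 0.148], [-0.148, -0.001, 0.989], [0.002, -1.0, -0.0]]
force: [-0.1, -0.8, -0.8]
opening: 1.001
```

```bash
python3 - <<'E'
from h import *
p=np.load("chest.npy");s,C=wristcam()
print(s["time_s"],s["opening"],"tcp chest",toc(p,np.array(s["position"])))
sz=np.array([640,480])
for n,z in (("pad_top",.013),("blue_tin_center",.057)):
  for x in models.spot_point("wrist",n)[:2]: u=np.array(x["point"])*sz;print(n,u,x["conf"],toc(p,at_z(C,u,z)))
cv2.imwrite("pics/w6.png",C["image"])
E
```

```text
20.1 1.0009874980852578 tcp chest [-0.0134 -0.0805  0.3287]
```

View pics/w6.png

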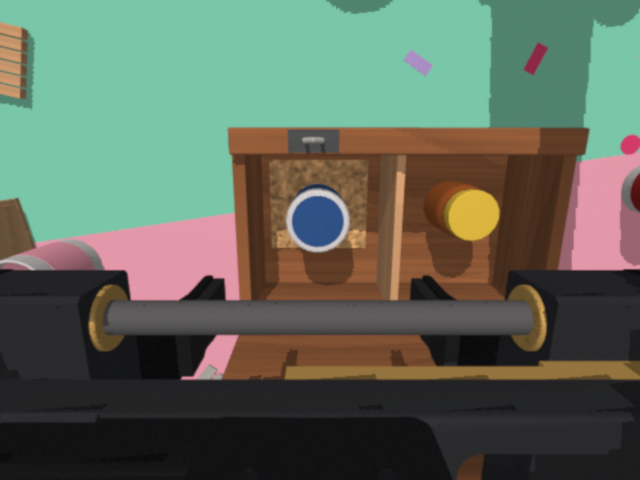

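Tin stands upright, centred on the pad (318,220); jar untouched. Now over to the handle.

Emit:
{"op": "arm_command", "data": {"translation": [[0, -0.35, 0.5], [0.3, -0.35, 1], [0.5, -0.35, 1]], "rotation": [[0, 0, 0], [0, 0, 0], [0, 0, 0]], "grip": [-1, -1, -1]}}

```text
time_s: 20.55
position: [0.6101, 0.0044, 0.3552]
tcp_rot: [[0.99, -0.001, 0.143], [-0.143, 0.003, 0.99], [-0.001, -1.0, 0.003]]
force: [-0.6, -0.3, -1.1]
opening: 1.004
```

Emit:
{"op": "arm_command", "data": {"translation": [[0.3, 0, 0.5], [0.7, 0, 1.0], [0.9, 0, 1.0]], "rotation": [[0, 0, 0], [0, 0, 0], [0, 0, 0]], "grip": [-1, -1, -1]}}

```text
time_s: 20.85
position: [0.6937, 0.0733, 0.353]
tcp_rot: [[0.99, -0.003, 0.143], [-0.143, 0.003, 0.99], [-0.003, -1.0, 0.002]]
force: [-0.5, -0.2, -0.4]
opening: 1.003
```

Emit:
{"op": "arm_command", "data": {"translation": [[0.35, 0, 0.07], [0.7, 0, 0.07], [0.7, 0, 0.07], [0.7, 0, 0.07]], "rotation": [[0, 0, 0], [0, 0, 0], [0, 0, 0], [0, 0, 0]], "grip": [-1, -1, -1, -1]}}

```text
time_s: 21.25
position: [0.748, 0.0657, 0.3528]
tcp_rot: [[0.989, -0.005, 0.148], [-0.148, 0.0, 0.989], [-0.005, -1.0, -0.0]]
force: [-0.3, -0.3, 0.3]
opening: 1.0
```

```bash
python3 - <<'E'
from h import *
p=np.load("chest.npy");s,C=wristcam();T=eyes.capture("top");S=eyes.capture("scene")
print(s["time_s"],s["position"],"tcp chest",toc(p,np.array(s["position"])))
f=np.radians(95);P=[.1-.16*np.cos(f)+.045*np.sin(f),.085,.115+.16*np.sin(f)+.045*np.cos(f)]
print("handle pred",P,"px",proj(C,w(p,P)))
sz=np.array([640,480])
for cam,c in (("wrist",C),("scene",S),("top",T)):
  for x in models.spot_point(cam,"handle")[:2]: u=np.array(x["point"])*sz;print(cam,u,x["conf"],proj(c,w(p,P)),toc(p,at_z(c,u,P[2])))
cv2.imwrite("pics/w7.png",C["image"])
E
```

```text
21.25 [0.748  0.0657 0.3528] tcp chest [0.1539 0.085  0.3528]
handle pred [np.float64(0.15877368025375388), 0.085, np.float64(0.2704691432710347)] px [[314.6577 268.6557]]
wrist [316.992 257.712] 0.87 [[314.6577 268.6557]] [0.1516 0.0865 0.2705]
scene [251.584 286.416] 0.65 [[249.567  285.4739]] [0.1564 0.0893 0.2705]
top [272.    112.608] 0.65 [[277.3889 108.8184]] [0.1499 0.0942 0.2705]
```

View pics/w7.png

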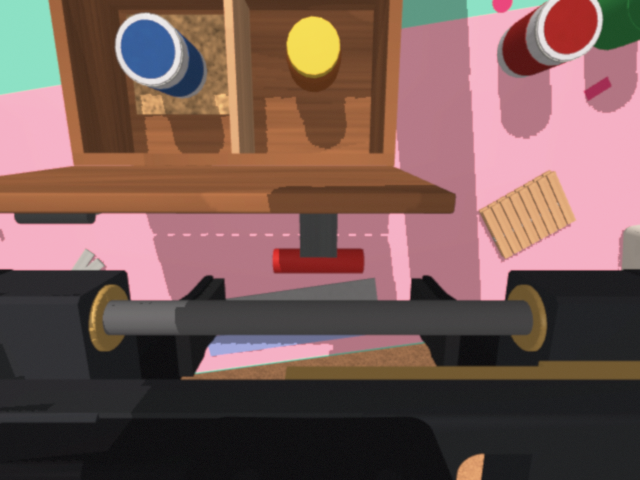

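Handle bar spans (273–364, 261): x≈0.154, lid about 93°, directly below the TCP. Descend and pinch.

Emit:
{"op": "arm_command", "data": {"translation": [[0, 0.3, 0], [0, 0.7, 0], [0, 0.975, 0], [0, 0.975, 0], [0, 0.975, 0]], "rotation": [[0, 0, 0], [0, 0, 0], [0, 0, 0], [0, 0, 0], [0, 0, 0]], "grip": [-1, -1, -1, 1, 1]}}

```text
time_s: 22.05
position: [0.7485, 0.0658, 0.2786]
tcp_rot: [[0.989, 0.0, 0.148], [-0.148, 0.0, 0.989], [0.0, -1.0, 0.0]]
force: [0.3, -0.2, -0.2]
opening: 0.893
```

Emit:
{"op": "arm_command", "data": {"translation": [[0, 0, 0], [0, 0, 0], [0, 0, 0], [0, 0, 0], [0, 0, 0]], "rotation": [[0, 0, 0], [0, 0, 0], [0, 0, 0], [0, 0, 0], [0, 0, 0]], "grip": [1, 1, 1, 1, 1]}}

```text
time_s: 22.55
position: [0.7492, 0.0659, 0.2798]
tcp_rot: [[0.989, 0.003, 0.148], [-0.148, 0.0, 0.989], [0.003, -1.0, 0.0]]
force: [-0.4, -0.4, 4.8]
opening: 0.638
```

Emit:
{"op": "arm_command", "data": {"translation": [[-0.14, -0.043, 0], [-0.28, -0.074, 0], [-0.46, -0.1, 0], [-0.64, -0.11, 0], [-0.82, -0.104, 0]], "rotation": [[0, 0, 0], [0, 0, 0], [0, 0, 0], [0, 0, 0], [0, 0, 0]], "grip": [1, 1, 1, 1, 1]}}

```text
time_s: 23.05
position: [0.687, 0.0752, 0.2888]
tcp_rot: [[0.989, 0.012, 0.148], [-0.148, -0.001, 0.989], [0.012, -1.0, 0.001]]
force: [4.9, -0.1, 3.5]
opening: 0.64
```

Emit:
{"op": "arm_command", "data": {"translation": [[-0.18, 0.021, 0], [-0.358, 0.058, 0], [-0.531, 0.11, 0], [-0.7, 0.178, 0]], "rotation": [[0, 0, 0], [0, 0, 0], [0, 0, 0], [0, 0, 0]], "grip": [1, 1, 1, 1]}}

```text
time_s: 23.45
position: [0.6308, 0.0837, 0.276]
tcp_rot: [[0.989, 0.01, 0.148], [-0.148, -0.001, 0.989], [0.01, -1.0, 0.001]]
force: [-0.3, 0.4, 9.5]
opening: 0.64
```

Emit:
{"op": "arm_command", "data": {"translation": [[-0.161, 0.083, 0], [-0.315, 0.178, 0], [-0.461, 0.286, 0], [-0.596, 0.406, 0]], "rotation": [[0, 0, 0], [0, 0, 0], [0, 0, 0], [0, 0, 0]], "grip": [1, 1, 1, 1]}}

```text
time_s: 23.85
position: [0.5803, 0.0913, 0.2417]
tcp_rot: [[0.989, 0.001, 0.147], [-0.147, 0.0, 0.989], [0.001, -1.0, 0.001]]
force: [-3.1, 1.2, 7.5]
opening: 0.636
```

Emit:
{"op": "arm_command", "data": {"translation": [[-0.124, 0.133, 0], [-0.236, 0.275, 0], [-0.335, 0.426, 0], [-0.421, 0.586, 0]], "rotation": [[0, 0, 0], [0, 0, 0], [0, 0, 0], [0, 0, 0]], "grip": [1, 1, 1, 1]}}

```text
time_s: 24.25
position: [0.546, 0.0964, 0.1929]
tcp_rot: [[0.989, -0.002, 0.148], [-0.148, 0.001, 0.989], [-0.002, -1.0, 0.001]]
force: [-3.3, 1.8, 3.7]
opening: 0.638
```

Emit:
{"op": "arm_command", "data": {"translation": [[-0.07, 0.16, 0], [-0.106, 0.27, 0], [-0.128, 0.34, 0], [-0.128, 0.36, 0], [-0.128, 0.36, 0]], "rotation": [[0, 0, 0], [0, 0, 0], [0, 0, 0], [0, 0, 0], [0, 0, 0]], "grip": [1, 1, 1, 1, 1]}}

```text
time_s: 24.75
position: [0.5358, 0.098, 0.1648]
tcp_rot: [[0.989, -0.004, 0.148], [-0.148, 0.001, 0.989], [-0.004, -1.0, 0.0]]
force: [-7.2, 2.5, 11.1]
opening: 0.64
```

Emit:
{"op": "arm_command", "data": {"translation": [[0.02, 0.03, 0], [0.02, 0.05, 0], [0.02, 0.05, 0]], "rotation": [[0, 0, 0], [0, 0, 0], [0, 0, 0]], "grip": [1, 1, 1]}}

```text
time_s: 25.05
position: [0.5363, 0.0979, 0.1641]
tcp_rot: [[0.989, -0.005, 0.147], [-0.147, 0.001, 0.989], [-0.006, -1.0, 0.0]]
force: [-14.8, 3.0, 34.7]
opening: 0.639
```

The lid is hard on its stop (35 N, no further travel). Unload, release and rise clear.

Emit:
{"op": "arm_command", "data": {"translation": [[0, -0.05, 0], [0, -0.05, 0], [0, -0.05, 0], [0, -0.05, 0], [0, -0.05, 0]], "rotation": [[0, 0, 0], [0, 0, 0], [0, 0, 0], [0, 0, 0], [0, 0, 0]], "grip": [1, -1, -1, -1, -1]}}

```text
time_s: 25.55
position: [0.54, 0.0967, 0.1637]
tcp_rot: [[0.989, 0.001, 0.148], [-0.148, -0.0, 0.989], [0.001, -1.0, -0.0]]
force: [-0.5, 0.3, 1.1]
opening: 0.917
```

Emit:
{"op": "arm_command", "data": {"translation": [[0, -0.3, 0], [0, -0.7, 0], [0, -1, 0]], "rotation": [[0, 0, 0], [0, 0, 0], [0, 0, 0]], "grip": [-1, -1, -1]}}

```text
time_s: 25.85
position: [0.5399, 0.0968, 0.2451]
tcp_rot: [[0.989, 0.001, 0.148], [-0.148, -0.0, 0.989], [0.001, -1.0, -0.0]]
force: [1.2, -0.5, -0.7]
opening: 0.994
```

Emit:
{"op": "arm_command", "data": {"translation": [[-0.5, -0.5, 0], [-1, -1, 0], [-1, -1, 0]], "rotation": [[0, 0, 0], [0, 0, 0], [0, 0, 0]], "grip": [-1, -1, -1]}}

```text
time_s: 26.15
position: [0.4587, 0.1093, 0.327]
tcp_rot: [[0.989, 0.004, 0.147], [-0.147, 0.0, 0.989], [0.004, -1.0, 0.001]]
force: [0.2, 0.2, -0.3]
opening: 0.999
```

Emit:
{"op": "arm_command", "data": {"translation": [[-0.5, 0, 0.5], [-0.6, 0, 1], [-0.6, 0, 1], [-0.6, 0, 1]], "rotation": [[0, 0, 0], [0, 0, 0], [0, 0, 0], [0, 0, 0]], "grip": [-1, -1, -1, -1]}}

```text
time_s: 26.55
position: [0.4248, 0.1957, 0.3234]
tcp_rot: [[0.989, 0.0, 0.145], [-0.145, -0.001, 0.989], [0.0, -1.0, -0.001]]
force: [0.1, 0.4, 0.5]
opening: 1.0
```

```bash
python3 - <<'E'
from h import *
p=np.load("chest.npy");S=eyes.capture("scene");T=eyes.capture("top");s=bot.read_state()
print(s["time_s"],s["position"],s["force"])
sz=np.array([640,480])
for n,P in (("handle",[-.06,.085,.16]),("hasp_nose",[.032,-.085,.135])):
  for cam,c in (("scene",S),("top",T)):
    for x in models.spot_point(cam,n)[:1]: print(n,cam,np.array(x["point"])*sz,x["conf"],"pred",proj(c,w(p,P)))
a=cv2.resize(S["image"][160:420,190:510],(400,325),interpolation=2);b=cv2.resize(T["image"][120:300,140:400],(400,277),interpolation=2)
cv2.imwrite("pics/end.png",np.hstack([a,np.pad(b,((0,48),(0,0),(0,0)))]))
E
```

```text
26.65 [0.4251 0.1945 0.3233] [0.7844 0.0627 0.3828]
handle scene [335.296 267.888] 0.73 pred [[335.5697 263.8602]]
hasp_nose scene [270.208 243.12 ] 0.87 pred [[267.0798 239.9874]]
hasp_nose top [348.416 193.776] 0.94 pred [[350.0398 196.5356]]
```

View pics/end.png

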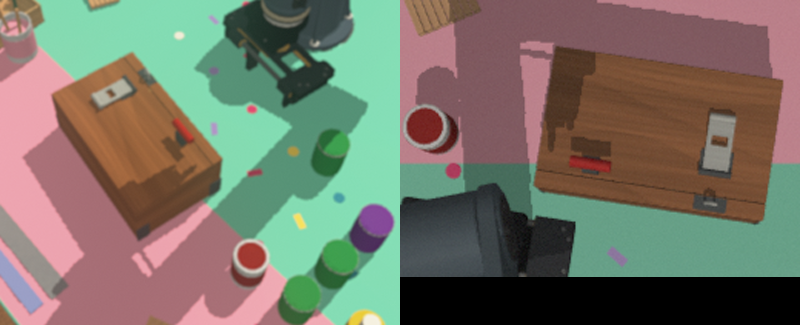

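The last picture shows the lid shut (handle at scene (335,268), against (334,268) at the start), the hasp folded back (nose at (348,194) in the top view), and the red tin and pot in place.

```bash
python3 -c "
from rig import bot
print(bot.hand_in())"
```

```text
the job is handed in; nothing more can be done
None
```

The job is done and handed in at about 26.7 s of the 72 s allowed; no verdict was reported. I swung the hasp over and dropped it flat on the lid, then raised the lid to about 93–95°, where it stayed by itself. The blue tin went upright onto the cork pad in the right bay. I then brought the lid back down by its handle and pressed until it stopped.

**Last checks:**
- **Lid:** it took about 35 N at the stop with no further travel. In the scene view the handle is within about 1 px of its starting position. The network did not find the handle in the last top picture, so that check rests on the scene camera.
- **Hasp:** folded back, with the nose 3–4 px from where I predicted it.
- **Blue tin:** seen upright and centred on the pad before the lid closed. It can't be seen with the lid shut.
- **Other things:** the red tin and the pot of brushes are where they were in the last picture. The jar looked undisturbed when last seen, before the lid closed.

Nothing failed. The largest mismatch was about 5–6 mm between the first fix on the blue tin and the closer look, and I corrected it before gripping.

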